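# Finish the brick wall in the brazing hearth and latch its door

### The job

Lay the second course of the little firebrick wall in the steel hearth: put the two full-size loose bricks gently, flat and square on top of the cemented bottom course, one centred over each of its two joints, and let go of them. Then push the hearth door shut until it snaps home past its spring catch and stays shut. Leave the half brick and everything else on the bench where it is.

Things in the scene. Friction and masses are not known exactly. Their poses are not given: they have to be found in the camera images.
- brick_a_mid (a point): Full-size loose firebrick, plain buff clay, 70 x 45 x 30 mm (x along its length, y its width, z its height), 0.15 to 0.25 kg, lying flat on the bench on its 70 x 45 face; this point is its centre. The two full-size bricks are identical and either may go on either joint.
- brick_b_mid (a point): Full-size loose firebrick, plain buff clay, 70 x 45 x 30 mm (x along its length, y its width, z its height), 0.15 to 0.25 kg, lying flat on the bench on its 70 x 45 face; this point is its centre. The two full-size bricks are identical and either may go on either joint.
- half_brick_mid (a point): Broken half brick, same buff clay, 34 x 45 x 30 mm, lying flat on the bench among the full ones: not needed. Centre of it.
- course: Bottom course of the wall: three buff firebricks, each 70 long x 45 wide x 30 mm high, cemented end to end to the hearth floor with 6 mm joints (pitch 76 mm), it cannot move. Origin under the centre of the middle brick on the hearth's 4 mm thick floor; y runs along the course, x across it, z up; its top is at z = 30 mm. At least 35 mm is free on each long side before the hearth's back wall or its doorway.
- seam_hinge_side (a point): Middle of the joint between the middle brick and the end brick nearer the door hinge, at the height of the course's top face (34 mm above the bench). Axes as the course: y along the course, x across.
- seam_catch_side (a point): Middle of the joint between the middle brick and the end brick nearer the catch, at the height of the course's top face. Axes as the course. The two joints lie 76 mm apart.
- hearth: Open-topped dark sheet-steel tray fixed to the bench, 180 (x) x 270 (y) mm, floor 4 mm, walls 75 mm high and 4 mm thick on three sides; the doorway is its whole -x side. Origin at the centre of its underside; the door opens outwards, towards its -x.
- door (a joint): Angle of the hearth door in rad: 0 = shut and home, grows as it swings outwards to at most 1.3. Upright dark steel panel 6 mm thick, 224 mm wide, from 7 to 73 mm above the bench, on a vertical hinge; it stays where it is left, little friction. In the last 0.09 rad its striker meets the spring catch and needs about 8 to 12 N at the push point; inside about 0.03 rad the catch draws it home to 0 and holds it, short of that it is thrown back. At 0 it meets a rigid stop.
- door_hinge (a point): On the door's hinge axis, 40 mm above the bench. Axes turn with the door: y runs along the panel from hinge to free edge, -x is the outward normal of its outer face. With the door shut these axes are parallel to the hearth's.
- door_push (a point): Point on the door's flat outer face, 185 mm from the hinge axis and 40 mm above the bench (the face is 3 mm outside the hinge axis), a good place to push. Axes as door_hinge. A small lip, 14 mm proud, stands 32 mm beyond it at the free edge.
- catch_nose (a point): Brass spring nose of the catch (8 mm radius, upright) in a small aluminium housing at the free-edge end of the doorway, 32 mm above the bench; fixed to the hearth.
- hammer: Hammer lying on the bench, bystander.
- screwdriver: Screwdriver lying on the bench, bystander.
- wire_brush: Brush lying on the bench, bystander.
- flux_tin: Round dark tin, 60 mm across, 55 mm high, standing, bystander.
- oil_can: Yellow can, 60 mm across, 150 mm high, standing, bystander.
- tape_roll: Roll of paper tape, 90 mm across, 24 mm high, lying flat, bystander.
Mind the look-alikes: they are no part of the job. What is shaped like the part that bears brick_b_mid but red is not meant.

How it is judged:
On the way, in this order (a step that is already met when the one before it is completed fails the run):
1. both full-size bricks lie on the bottom course, one over each joint, let go and still (((x of brick_a_mid in the frame of seam_hinge_side between -0.009 and 0.009 m and y of brick_a_mid in the frame of seam_hinge_side between -0.012 and 0.012 m and z of brick_a_mid in the frame of seam_hinge_side between 0.011 and 0.019 m and angle between the x axis of each of brick_a_mid, brick_b_mid and the y axis of course, either way round below 0.14 rad and angle between the z axis of each of brick_a_mid, brick_b_mid and the z axis of course, either way round below 0.06 rad and x of brick_b_mid in the frame of seam_catch_side between -0.009 and 0.009 m and y of brick_b_mid in the frame of seam_catch_side between -0.012 and 0.012 m and z of brick_b_mid in the frame of seam_catch_side between 0.011 and 0.019 m) or (x of brick_a_mid in the frame of seam_catch_side between -0.009 and 0.009 m and y of brick_a_mid in the frame of seam_catch_side between -0.012 and 0.012 m and z of brick_a_mid in the frame of seam_catch_side between 0.011 and 0.019 m and angle between the x axis of each of brick_a_mid, brick_b_mid and the y axis of course, either way round below 0.14 rad and angle between the z axis of each of brick_a_mid, brick_b_mid and the z axis of course, either way round below 0.06 rad and x of brick_b_mid in the frame of seam_hinge_side between -0.009 and 0.009 m and y of brick_b_mid in the frame of seam_hinge_side between -0.012 and 0.012 m and z of brick_b_mid in the frame of seam_hinge_side between 0.011 and 0.019 m)) and contact force between each of brick_a, brick_b and the fingers below 0.05 N and linear speed of each of brick_a, brick_b below 0.02 m/s), for 0.2 s.
2. the door is home on its catch (value of joint door below 0.018 rad), for 0.2 s.
At the end, for the whole second after the job is handed in: Both full-size bricks lie flat on the bottom course, one over each joint: centre within 12 mm of the joint along the course and 9 mm across it, square to the course within 0.14 rad, released and still; the door is home on its catch (below 0.018 rad), untouched (all of step 1 and value of joint door below 0.018 rad and contact force between door and the arm below 0.05 N and contact force between door and the fingers below 0.05 N).
It fails at once if a bystander (half brick, tools, tins, tape) is moved more than 30 mm (distance of any of hammer, screwdriver, wire_brush, flux_tin, oil_can, tape_roll, half_brick_mid from where it was at the start of the episode above 0.03 m).
It fails at once if a brick is dropped or rammed onto the bottom course (over 0.5 m/s within 20 mm of its place, a fall of some 13 mm) ((distance between brick_a_mid and seam_hinge_side below 0.035 m and linear speed of brick_a above 0.5 m/s) or (distance between brick_a_mid and seam_catch_side below 0.035 m and linear speed of brick_a above 0.5 m/s) or (distance between brick_b_mid and seam_hinge_side below 0.035 m and linear speed of brick_b above 0.5 m/s) or (distance between brick_b_mid and seam_catch_side below 0.035 m and linear speed of brick_b above 0.5 m/s)).
It also fails if it takes over 67 s, if anything falls off the work surface, if the arm or the gripper's body presses on something with over 40 N, if the wrist force passes 120 N, or if a joint passes its speed limit or range.

### The arm

A 6-joint arm with a two-finger parallel gripper is mounted at the origin on the work surface. World frame = base frame: x ahead of the robot, y to its left, z up, the work surface at z = 0. Lengths are in m, angles in rad, forces in N, time in s.
With the tool pointing down it reaches from about 0.375 to 0.9 m from the base axis. Payload 3.1 kg.
Tool frame: the origin (TCP) lies midway between the tips of the shut fingers; the grasp point (between the pads) lies 19 mm behind it (pinch_z is the distance from the TCP to the grasp point, in m); y points along the fingers, z is the direction in which the jaws open and shut, and the axes are right-handed (so a half turn about y gives the same grasp; the last joint's range is limited). The gripper opens to 87 mm and grips with 3 to 60 N. Pads are 19 mm wide; open, the fingers measure 117 mm over their backs; the gripper's body (75 mm by 190 mm) begins 51 mm behind the grasp point.
Start: joints at [-1.48, 0.527, 1.433, -0, 1.181, -0.178], TCP at [0.166, -0.603, 0.223] pointing down, gripper open.
Joint ranges: [-3.08, 3.08], [-0.75, 2.2], [0.22, 2.44], [-1.43, 4.57], [0, 2.65], [-2.85, 2.85]. Speed limits (rad/s): [2.79, 2.79, 3.14, 3.14, 3.14, 3.14].

### API

Orientations are given as a unit quaternion [x, y, z, w].
In Python, from rig import * gives the robot as it stands.
- The arm moves only by the tool drive_tool, never from a script. Its argument "plan" is a list of rows, each a list of 7 numbers: the shift along the tool's x, y, z in mm, then the turn, a rotation vector about the tool's x, y, z in degrees, then the finger opening in mm, from 0 to 87. A call has 1 to 10 rows; each row is the pose to reach, as a shift and turn from the pose commanded when the call began, along the tool's axes at that moment; what a row does not reach only later rows make up. A row lasts 1/10 s, in which the tool goes at most 50 mm and 8.59 degrees, less where a joint would pass 70% of its speed; a pose out of reach is approached as far as the arm can. A call with a gripper value outside its range is refused whole. The fingers move at their own pace and stop on an object; "newtons" is the grip in N (left out, the last holds). Time passes only in rows, so rows that repeat a pose let the fingers close. It gives the time, the measured TCP pose, the force and the opening at its end, in the units of the state.
- get_obs(): the state, without advancing time (a new reading comes with each control period).
- camera(name): name is "scene" or "top" or "wrist"; returns the picture (400x640x3 uint8, blue, green, red); there is no depth.
- get_calibration(name): a dict with "fx", "fy", "cx", "cy" (pixels), "origin" and "rotation" of the camera in the world; the wrist camera has in their place "tool_from_camera" (4x4, takes a point from camera to tool coordinates, whose origin is the TCP and whose axes are the tool frame's). Camera axes: x right, y down, z forward; pixel columns grow to the right and rows downward; lengths in m; the calibration is good to about 2 mm. A picture is of the moment at which its call begins: read the wrist's pose just before it. get_calibration takes no time and is no camera call.
- hand_in(): hands the job in, once; it reports no verdict.
Trained networks look in the newest picture that a camera, given by its name, has taken for a name from the list of things; names that differ only in an ending like _2 or _b are one class to them, and where a whole thing is asked for, a point or a joint stands for the part that bears it (a point fixed in the world has none). Each returns a list of dicts, best first, with "conf" (0 to 1); they miss things now and then, are a little off and sometimes report something else, mostly with a low value. They report only what shows in the picture. A call takes as long as a camera call. They do not tell look-alikes from the thing itself.
- spot_in(camera, target): "location" ([column, row] in pixels, amid what is visible of it).
- mark_of(camera, target): "location" ([column, row] in pixels: a listed point, or the origin of a listed thing).
The state is a dict: "time": time; "q": joint angles; "joint_velocities": joint speeds; "joint_torque": joint torques, N m; "position": TCP position; "tool_rot": TCP orientation; "ft_force": force on the tool from outside, world axes, zero at the start; "moment": the same for the moment, N m; "grip_width": finger opening in m.
Only numpy, scipy, OpenCV 4.12 (cv2) and the standard library are available. Lean on these libraries where they do the work, as an engineer would, in place of code of your own. Each camera call takes 0.05 s, during which the arm holds its last target. There are 200 camera calls.

## Working session

There is one attempt and no reset: what is moved stays moved. The work goes in short steps, Python scripts to look and compute and a tool call to move; the robot and the scene stay as the last step left them, time stands still between calls to the robot, and variables do not carry over. Pictures are saved under pics/ and viewed, about 8 in all and at most 12, crops included, and the job is handed in when it is done.

Besides the shell and the picture viewer there is one more tool, called after "Request:" by a JSON object that holds its "api" and its "payload". drive_tool: Moves the arm, as the interface text tells. Its arguments: {"type":"object","properties":{"plan":{"type":"array","items":{"type":"array","items":{"type":"number"}}},"newtons":{"type":"number"}},"required":["plan"]}

```bash
mkdir -p pics
cat > h.py <<'E'
from rig import *
import numpy as np, cv2
from scipy.spatial.transform import Rotation as R
def cam(n):
    c=get_calibration(n)
    if 'origin' in c: return c,np.array(c['origin']),np.array(c['rotation']).reshape(3,3) if np.size(c['rotation'])==9 else R.from_quat(c['rotation']).as_matrix()
    o=get_obs();T=np.eye(4);T[:3,:3]=R.from_quat(o['tool_rot']).as_matrix();T[:3,3]=o['position']
    M=T@np.array(c['tool_from_camera']);return c,M[:3,3],M[:3,:3]
def ray(n,px,z,C=None):
    c,o,r=C or cam(n);d=r@np.array([(px[0]-c['cx'])/c['fx'],(px[1]-c['cy'])/c['fy'],1]);return o+d*(z-o[2])/d[2]
def proj(n,p,C=None):
    c,o,r=C or cam(n);q=r.T@(np.array(p)-o);return np.array([c['cx']+c['fx']*q[0]/q[2],c['cy']+c['fy']*q[1]/q[2]])
def delta(p,Rw):  # shift mm & rotvec deg in current tool axes (measured)
    o=get_obs();r=R.from_quat(o['tool_rot']);
    return r.inv().apply(np.array(p)-o['position'])*1000,(r.inv()*Rw).as_rotvec(degrees=True)
E
python3 - <<'E'
from h import *
np.set_printoptions(precision=3,suppress=True)
o=get_obs();print(o['position'],o['tool_rot'],R.from_quat(o['tool_rot']).as_matrix(),o['grip_width'])
for n in ['top','scene']:
    cv2.imwrite(f'pics/{n}0.png',camera(n));print(n,cam(n)[1:])
    for t,z in [('brick_a_mid',.015),('half_brick_mid',.015),('course',.004),('seam_hinge_side',.034),('seam_catch_side',.034),('hearth',0),('door_hinge',.04),('door_push',.04),('catch_nose',.032)]:
        for d in mark_of(n,t): print(t,round(d['conf'],2),np.round(d['location']),ray(n,d['location'],z)[:2])
E
```

```text
[ 0.166 -0.602  0.222] [-0.095  0.701 -0.7    0.095] [[-0.964 -0.     0.266]
 [-0.266  0.002 -0.964]
 [-0.    -1.    -0.002]] 0.08704979383412216
top (array([ 0.389, -0.026,  1.322]), array([[ 0.007, -0.991,  0.133],
       [-1.   , -0.007,  0.004],
       [-0.003, -0.133, -0.991]]))
brick_a_mid 0.91 [216. 237.] [0.447 0.309]
brick_a_mid 0.69 [420. 253.] [ 0.405 -0.305]
course 0.9 [379. 195.] [ 0.582 -0.187]
seam_hinge_side 0.77 [389. 203.] [ 0.552 -0.211]
seam_catch_side 0.88 [376. 182.] [ 0.616 -0.172]
seam_catch_side 0.68 [382. 195.] [ 0.577 -0.192]
hearth 0.72 [380. 197.] [ 0.575 -0.19 ]
door_hinge 0.85 [372. 239.] [ 0.444 -0.159]
door_push 0.59 [316. 214.] [0.518 0.007]
door_push 0.22 [379. 194.] [ 0.58  -0.181]
door_push 0.15 [376. 181.] [ 0.619 -0.174]
catch_nose 0.55 [334. 171.] [ 0.649 -0.047]
catch_nose 0.48 [221. 197.] [0.567 0.295]
scene (array([1.115, 0.697, 1.198]), array([[-0.806,  0.455, -0.378],
       [ 0.591,  0.637, -0.495],
       [ 0.016, -0.622, -0.783]]))
brick_a_mid 0.75 [418. 259.] [0.449 0.303]
brick_a_mid 0.28 [391. 331.] [0.675 0.43 ]
half_brick_mid 0.62 [431. 300.] [0.516 0.428]
course 0.89 [292. 185.] [ 0.598 -0.195]
seam_hinge_side 0.55 [301. 170.] [ 0.545 -0.213]
seam_catch_side 0.64 [289. 185.] [ 0.619 -0.177]
hearth 0.55 [294. 184.] [ 0.588 -0.197]
door_hinge 0.52 [330. 167.] [ 0.451 -0.159]
door_push 0.68 [342. 203.] [0.519 0.001]
catch_nose 0.73 [300. 211.] [ 0.652 -0.06 ]
```

Run:
```python
import cv2
a=cv2.imread('pics/top0.png');cv2.imwrite('pics/top0c.png',cv2.resize(a[100:350,150:550],None,fx=2,fy=2,interpolation=cv2.INTER_CUBIC))
a=cv2.imread('pics/scene0.png');cv2.imwrite('pics/scene0c.png',cv2.resize(a[100:370,180:580],None,fx=2,fy=2,interpolation=cv2.INTER_CUBIC))
```

```text
(no output)
```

View pics/top0c.png

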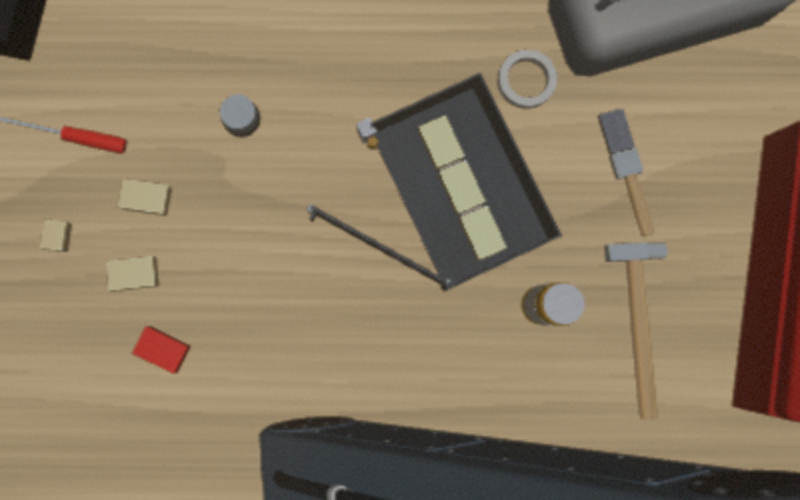

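View pics/scene0c.png

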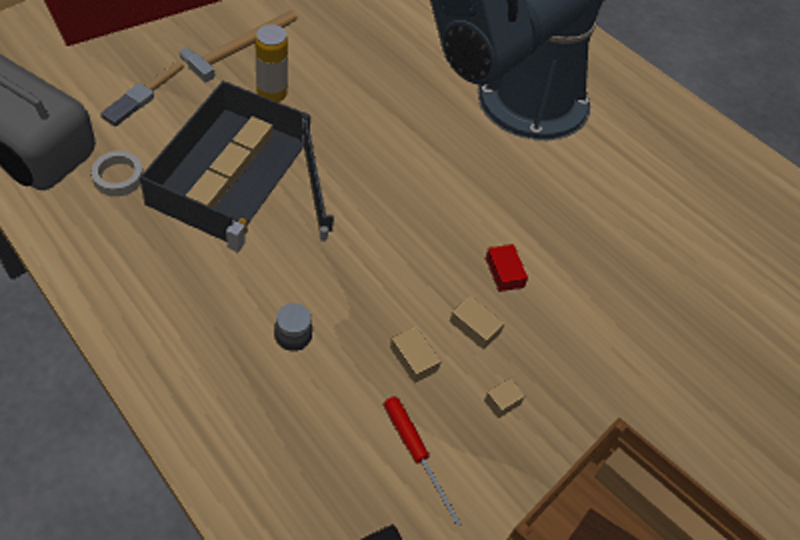

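The top view shows the two full bricks at crop px (144,196) and (132,273), the half brick at (55,235) and a red decoy at (160,350). The hearth has its three-brick course at about (462,187). The door stands open from the hinge (446,284) to its free edge (312,212), and the catch is at (368,130). The scene view agrees.

Next I segment the buff tops for pose.

```bash
cat >> h.py <<'E'
def buff(img,lo=30,S=(40,150)):
    h=cv2.cvtColor(img,cv2.COLOR_BGR2HSV);return h
def topquad(n,img,box,z,v=165,C=None,s=4):
    x0,y0,x1,y1=box;im=cv2.resize(img[y0:y1,x0:x1],None,fx=s,fy=s,interpolation=cv2.INTER_CUBIC).astype(int)
    m=((im[...,2]>v)&(im[...,1]>v*.93)&(abs(im[...,2]-im[...,1])<30)).astype(np.uint8)
    cs,_=cv2.findContours(m,cv2.RETR_EXTERNAL,cv2.CHAIN_APPROX_NONE);out=[]
    for k in sorted(cs,key=cv2.contourArea)[::-1][:4]:
        if cv2.contourArea(k)<60*s: continue
        P=np.array([ray(n,[(p[0]+.5)/s-.5+x0,(p[1]+.5)/s-.5+y0],z,C)[:2] for p in k[:,0]])
        (c,wh,a)=cv2.minAreaRect((P*1000).astype(np.float32))
        if wh[0]<wh[1]: a+=90;wh=wh[::-1]
        out.append((np.round(np.array(c)/1000,4),np.round(wh,1),round((a+90)%180-90,1)))
    return out
E
python3 - <<'E'
from h import *
i=cv2.imread('pics/top0.png')
for p in [(222,198),(216,237),(178,217),(380,193),(250,220)]:print(p,i[p[1],p[0]])
for v in (165,175,185):
  print(v)
  for b in [(205,185,240,212),(198,222,235,250),(165,205,190,228)]: print(topquad('top',i,b,.03,v))
  print(topquad('top',i,(355,150,410,235),.034,v))
E
```

```text
(222, 198) [133 167 177]
(216, 237) [134 166 176]
(178, 217) [130 164 176]
(380, 193) [146 178 177]
(250, 220) [115 146 165]
165
[(array([0.5665, 0.2953]), array([68. , 43.6]), 82.2)]
[(array([0.4499, 0.3099]), array([68.6, 44.9]), -82.5)]
[(array([0.5067, 0.4287]), array([44. , 32.2]), -5.7)]
[(array([ 0.5139, -0.2179]), array([67.2, 42.3]), 23.9), (array([ 0.5829, -0.1871]), array([67.6, 42.4]), 23.9), (array([ 0.6522, -0.1562]), array([67.2, 42.4]), 24.2)]
175
[(array([0.5658, 0.2942]), array([64.1, 40.7]), 81.8)]
[(array([0.4494, 0.3091]), array([65.5, 42.1]), -82.4)]
[(array([0.5059, 0.426 ]), array([40.3, 25.2]), -2.7)]Traceback (most recent call last):
  File "<stdin>", line 7, in <module>
  File "h.py", line 24, in topquad
    P=np.array([ray(n,[(p[0]+.5)/s-.5+x0,(p[1]+.5)/s-.5+y0],z,C)[:2] for p in k[:,0]])
                ~~~^^^^^^^^^^^^^^^^^^^^^^^^^^^^^^^^^^^^^^^^^^^^^
  File "h.py", line 10, in ray
    c,o,r=C or cam(n);d=r@np.array([(px[0]-c['cx'])/c['fx'],(px[1]-c['cy'])/c['fy'],1]);return o+d*(z-o[2])/d[2]
               ~~~^^^
  File "h.py", line 5, in cam
    c=get_calibration(n)
ValueError: time passes only in moves, steps and waits
```

```bash
cat >> h.py <<'E'
def yawR(a):
    a=np.radians(a);c,s=np.cos(a),np.sin(a);return R.from_matrix(np.array([[s,0,c],[-c,0,s],[0,-1,0]]))
def go(p,a):
    d,r=delta(p,yawR(a));print('shift',np.round(d,1),'turn',np.round(r,1))
E
python3 - <<'E'
from h import *
go([.54,-.17,.30],-65.9)
print(get_calibration('wrist')['tool_from_camera'])
E
```

```text
shift [-475.4  -77.4 -317.7] turn [-0.  -8.7  0. ]
[[-5.46615522e-04  9.69259970e-01  2.46038230e-01 -6.88595297e-02]
 [-1.97187531e-04 -2.46038367e-01  9.69260070e-01 -1.62079311e-01]
 [ 9.99999831e-01  4.81296928e-04  3.25614371e-04  1.77135556e-04]
 [ 0.00000000e+00  0.00000000e+00  0.00000000e+00  1.00000000e+00]]
```

Request:
{"api": "drive_tool", "payload": {"plan": [[-475,-77,-318,0,-8.7,0,70],[-475,-77,-318,0,-8.7,0,70],[-475,-77,-318,0,-8.7,0,70],[-475,-77,-318,0,-8.7,0,70],[-475,-77,-318,0,-8.7,0,70],[-475,-77,-318,0,-8.7,0,70],[-475,-77,-318,0,-8.7,0,70],[-475,-77,-318,0,-8.7,0,70],[-475,-77,-318,0,-8.7,0,70],[-475,-77,-318,0,-8.7,0,70]], "newtons": 30}}

```text
time: 2.0
position: [0.4909, -0.2257, 0.2899]
tool_rot: [0.147, -0.691, 0.692, -0.148]
ft_force: [1.4, -1.0, -0.0]
grip_width: 0.07
```

Request:
{"api": "drive_tool", "payload": {"plan": [[-75,-12,-50,0,0,0,70],[-75,-12,-50,0,0,0,70],[-75,-12,-50,0,0,0,70],[-75,-12,-50,0,0,0,70],[-75,-12,-50,0,0,0,70]]}}

```text
time: 2.5
position: [0.5372, -0.1519, 0.301]
tool_rot: [0.148, -0.692, 0.692, -0.147]
ft_force: [0.4, 0.4, -0.2]
grip_width: 0.07
```

Run:
```python
from h import *
o=get_obs();print(o['time'],o['position'],o['joint_velocities'].round(3) if hasattr(o['joint_velocities'],'round') else o['joint_velocities'])
C=cam('wrist');i=camera('wrist');cv2.imwrite('pics/w1.png',i)
print(C[1],C[2][:,2])
for v in (150,165,180):print(topquad('wrist',i,(0,0,640,400),.034,v,C,1))
print([(d['location'],d['conf']) for d in mark_of('wrist','seam_catch_side')])
i=cv2.imread('pics/top0.png')
a=np.array([.5829,-.187]);e=np.array([np.cos(np.radians(24.1)),np.sin(np.radians(24.1))])
for s in(-.038,.038):print(a+s*e)
go([.5665,.2953,.12],-7.8)
```

```text
2.5 [ 0.5371683  -0.15187598  0.30101568] [-0.02  -0.001  0.003  0.004  0.002  0.004]
[ 0.60032677 -0.12417422  0.46303236] [-0.22539293 -0.10098747 -0.9690199 ]
[(array([ 0.585 , -0.1254]), array([1008.2,  340.3]), -65.9), (array([ 0.6202, -0.1738]), array([148.1,  45.5]), 24.1), (array([ 0.3452, -0.1894]), array([220.4,  65.3]), -58.9), (array([ 0.8619, -0.4472]), array([101. ,  55.5]), 39.4)]
[(array([ 0.585 , -0.1254]), array([1008.2,  340.3]), -65.9), (array([ 0.6196, -0.1741]), array([146.8,  45.3]), 24.1), (array([ 0.3449, -0.1886]), array([218.9,  65.2]), -58.9), (array([ 0.8682, -0.4498]), array([85.5, 43.5]), 39.4)]
[(array([ 0.585 , -0.1254]), array([1008.2,  340.3]), -65.9), (array([ 0.6197, -0.1742]), array([146.8,  45.1]), 24.1), (array([ 0.3446, -0.1896]), array([217.6,  63.8]), -58.9), (array([ 0.5172, -0.22  ]), array([68.5, 45.1]), 24.1)]
[([355.8, 121.5], 0.73)]
[ 0.5482123  -0.20251656]
[ 0.6175877  -0.17148344]
shift [-209.  181. -397.] turn [  0.  -58.2   0. ]
```

View pics/w1.png

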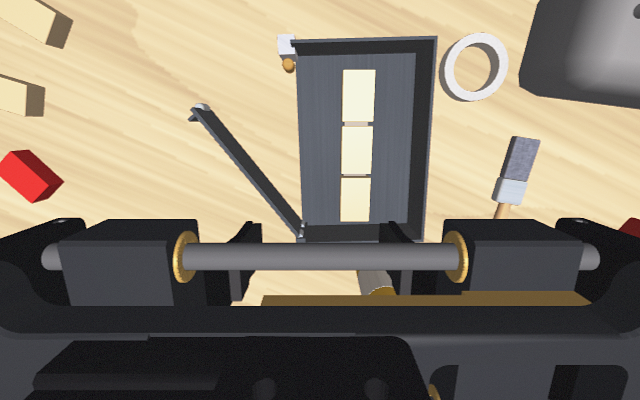

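The wrist view shows the course at cols 342-375, rows 70-220, with the free-standing door left of it. It agrees with the top view to about 3 mm, so I average the two. On to brick 1.

Request:
{"api": "drive_tool", "payload": {"plan": [[-209,100,-397,0,-58.2,0,75],[-209,100,-397,0,-58.2,0,75],[-209,100,-397,0,-58.2,0,75],[-209,100,-397,0,-58.2,0,75],[-209,100,-397,0,-58.2,0,75],[-209,100,-397,0,-58.2,0,75],[-209,100,-397,0,-58.2,0,75],[-209,100,-397,0,-58.2,0,75],[-209,100,-397,0,-58.2,0,75],[-209,100,-397,0,-58.2,0,75]]}}

```text
time: 3.6
position: [0.566, 0.2999, 0.1996]
tool_rot: [-0.466, 0.533, -0.531, 0.466]
ft_force: [-0.1, -0.9, -1.0]
grip_width: 0.075
```

Request:
{"api": "drive_tool", "payload": {"plan": [[0,0,0,0,0,0,75],[0,0,0,0,0,0,75],[0,0,0,0,0,0,75]]}}

```text
time: 3.9
position: [0.5671, 0.2944, 0.2018]
tool_rot: [0.465, -0.533, 0.533, -0.465]
ft_force: [-0.1, -0.0, 1.0]
grip_width: 0.075
```

Run:
```python
from h import *
o=get_obs();print(o['time'],o['position'])
C=cam('wrist');i=camera('wrist');cv2.imwrite('pics/w2.png',i)
print([(d['location'],round(d['conf'],2),ray('wrist',d['location'],.015,C)) for d in mark_of('wrist','brick_a_mid')])
for v in (200,225):
  print(topquad('wrist',i,(0,0,640,400),.03,v,C,1))
go([.5665,.2953,.10],-7.8)
```

```text
3.9 [0.56707784 0.29437566 0.20180149]
[([225.9, 177.4], 0.92, array([0.45506987, 0.31256873, 0.015     ]))]
[(array([0.5712, 0.3513]), array([780. , 263.6]), -7.8), (array([0.5402, 0.156 ]), array([228.7,  49.6]), -7.9)]
[(array([0.3266, 0.3997]), array([240.1,  81.2]), 86.3), (array([0.9084, 0.3103]), array([265.2,  63.1]), -89.1), (array([0.4692, 0.3654]), array([282., 105.]), -88.9), (array([0.7191, 0.3334]), array([269.6,  52.4]), -88.8)]
shift [ -0.5 102.   -0.7] turn [-0.  -0.1 -0. ]
```

View pics/w2.png

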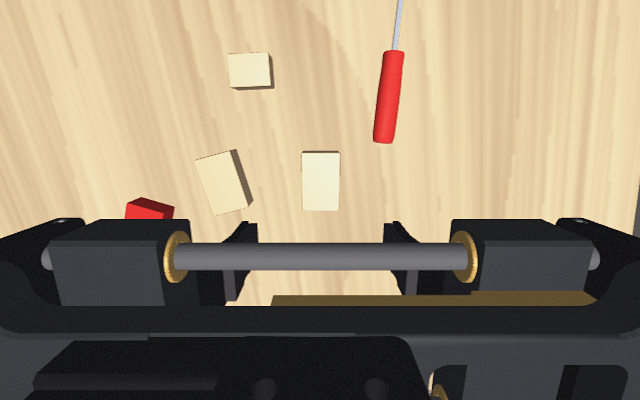

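The brick sits at cols 302-340, rows 152-210, centred between the fingers (col ~321) and square to them. I check the depth along its length before descending.

Run:
```python
from h import *
C=cam('wrist')
P=[ray('wrist',p,.03,C)[:2] for p in [(302,152),(340,152),(340,210),(302,210)]];print(np.mean(P,0),P)
P=[ray('wrist',p,.03,C)[:2] for p in [(195,160),(235,150),(249,205),(215,215)]];print(np.mean(P,0),P)
```

```text
[0.57029653 0.29469302] [array([0.55337187, 0.33216623]), array([0.59664427, 0.32621501]), array([0.58834124, 0.25705697]), array([0.54282876, 0.26333386])]
[0.45623092 0.3086436 ] [array([0.42941305, 0.33994084]), array([0.47760008, 0.34488635]), array([0.48062228, 0.2782557 ]), array([0.43728827, 0.27149151])]
```

Request:
{"api": "drive_tool", "payload": {"plan": [[0,50,1,0,0,0,75],[0,100,1,0,0,0,75],[0,145,1,0,0,0,75],[0,175,1,0,0,0,75],[0,190,1,0,0,0,75],[0,197,1,0,0,0,75],[0,197,1,0,0,0,75],[0,197,1,0,0,0,40],[0,197,1,0,0,0,40],[0,197,1,0,0,0,40]]}}

```text
time: 5.0
position: [0.5684, 0.2968, 0.0059]
tool_rot: [0.464, -0.532, 0.533, -0.466]
ft_force: [0.9, 0.2, -0.5]
grip_width: 0.0588
```

Request:
{"api": "drive_tool", "payload": {"plan": [[0,0,0,0,0,0,40],[0,0,0,0,0,0,40],[0,0,0,0,0,0,40],[0,-10,0,0,0,0,40],[0,-40,0,0,0,0,40],[0,-90,0,0,0,0,40],[0,-140,0,0,0,0,40],[0,-140,0,0,0,0,40],[0,-140,0,0,0,0,40]]}}

```text
time: 5.9
position: [0.5679, 0.2966, 0.1459]
tool_rot: [0.464, -0.532, 0.533, -0.466]
ft_force: [-0.2, -0.1, -2.9]
grip_width: 0.0445
```

Run:
```python
from h import *
o=get_obs();print(o['time'],o['position'],o['ft_force'],o['grip_width'])
go([.6187,-.1728,.150],-65.9)
```

```text
5.9 [0.5678648  0.29661214 0.14588763] [-0.15065477 -0.09467089 -2.9462656 ] 0.04451499321943617
shift [458.4  -4.3 113.2] turn [-0.1 58.2 -0.1]
```

Request:
{"api": "drive_tool", "payload": {"plan": [[458,-4,114,0,58.2,0,40],[458,-4,114,0,58.2,0,40],[458,-4,114,0,58.2,0,40],[458,-4,114,0,58.2,0,40],[458,-4,114,0,58.2,0,40],[458,-4,114,0,58.2,0,40],[458,-4,114,0,58.2,0,40],[458,-4,114,0,58.2,0,40],[458,-4,114,0,58.2,0,40],[458,-4,114,0,58.2,0,40]]}}

```text
time: 6.9
position: [0.6179, -0.1772, 0.1456]
tool_rot: [-0.147, 0.692, -0.692, 0.145]
ft_force: [0.4, 0.4, -1.8]
grip_width: 0.0448
```

Request:
{"api": "drive_tool", "payload": {"plan": [[0,0,0,0,0,0,40],[0,0,0,0,0,0,40],[0,0,0,0,0,0,40]]}}

```text
time: 7.2
position: [0.6178, -0.1704, 0.147]
tool_rot: [-0.149, 0.692, -0.69, 0.147]
ft_force: [0.3, -0.1, -2.3]
grip_width: 0.0446
```

Run:
```python
from h import *
o=get_obs();print(o['time'],o['position'],o['ft_force'],o['grip_width'])
go([.620,-.1724,.0395],-65.9)
cv2.imwrite('pics/w3.png',camera('wrist'))
```

```text
7.2 [ 0.61782794 -0.17039874  0.14695017] [ 0.31734301 -0.13005663 -2.33549594] 0.04455133767516423
shift [ -1.4 107.4   3.1] turn [0.2 0.1 0.1]
```

View pics/w3.png

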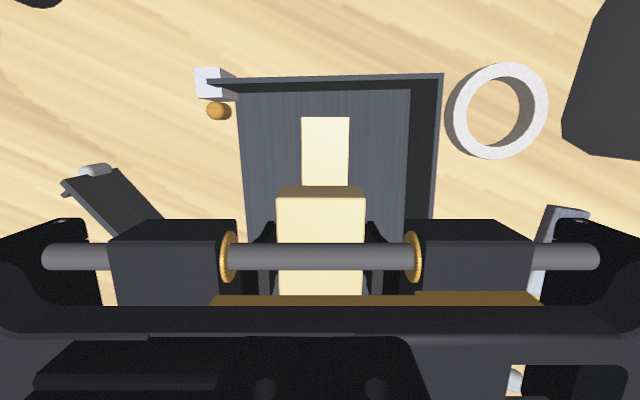

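The held brick (cols 277-365, centre 321) lies above the course (cols 302-350, centre ~325). The course is about 4 mm toward tool +z, which agrees with the computed 3 mm, so I descend with that correction.

Request:
{"api": "drive_tool", "payload": {"plan": [[-1,30,3.5,0,0,0,40],[-1,60,3.5,0,0,0,40],[-1,80,3.5,0,0,0,40],[-1,92,3.5,0,0,0,40],[-1,99,3.5,0,0,0,40],[-1,103,3.5,0,0,0,40],[-1,105,3.5,0,0,0,40],[-1,106,3.5,0,0,0,40]]}}

```text
time: 8.05
position: [0.6221, -0.1756, 0.0431]
tool_rot: [0.147, -0.691, 0.692, -0.148]
ft_force: [0.8, 0.2, -2.6]
grip_width: 0.0447
```

Request:
{"api": "drive_tool", "payload": {"plan": [[0,0.5,0,0,0,0,40],[0,1,0,0,0,0,40],[0,1,0,0,0,0,40]]}}

```text
time: 8.35
position: [0.6216, -0.1757, 0.0417]
tool_rot: [0.147, -0.691, 0.692, -0.148]
ft_force: [-0.1, 0.5, -1.7]
grip_width: 0.0449
```

Request:
{"api": "drive_tool", "payload": {"plan": [[0,0,-2,0,0,0,40],[0,1,-2,0,0,0,40],[0,2,-2,0,0,0,40],[0,2,-2,0,0,0,40]]}}

```text
time: 8.75
position: [0.6205, -0.1736, 0.0391]
tool_rot: [-0.148, 0.692, -0.691, 0.148]
ft_force: [-0.3, 0.6, -2.4]
grip_width: 0.0444
```

Request:
{"api": "drive_tool", "payload": {"plan": [[0,0.5,0,0,0,0,40],[0,1,0,0,0,0,40],[0,1,0,0,0,0,40]]}}

```text
time: 9.05
position: [0.6206, -0.1736, 0.0389]
tool_rot: [0.148, -0.691, 0.692, -0.148]
ft_force: [-0.2, 1.2, 3.0]
grip_width: 0.0449
```

Contact (Fz went from -2.4 to +3). I release and rise.

Request:
{"api": "drive_tool", "payload": {"plan": [[0,0,0,0,0,0,52],[0,0,0,0,0,0,62],[0,0,0,0,0,0,66],[0,0,0,0,0,0,66],[0,-15,0,0,0,0,66],[0,-45,0,0,0,0,66],[0,-90,0,0,0,0,66],[0,-130,0,0,0,0,66],[0,-160,0,0,0,0,66],[0,-160,0,0,0,0,66]]}}

```text
time: 10.05
position: [0.624, -0.1751, 0.2053]
tool_rot: [0.144, -0.689, 0.694, -0.151]
ft_force: [1.0, -0.7, 0.3]
grip_width: 0.0661
```

Run:
```python
from h import *
o=get_obs();print(o['time'],o['position'],o['grip_width'])
go([.4510,.3098,.15],7.5)
cv2.imwrite('pics/top1.png',camera('top'))
i=cv2.imread('pics/top1.png');C=cam('top')
print(topquad('top',i,(198,222,235,250),.03,165,C))
cv2.imwrite('pics/top1c.png',cv2.resize(i[130:260,290:450],None,fx=4,fy=4))
```

```text
10.05 [ 0.62404034 -0.17508152  0.20527648] 0.06608243097164408
shift [ -39.7   50.6 -513.8] turn [ -0.8 -73.4  -0.1]
[(array([0.4516, 0.3099]), array([104.4,  82.8]), -89.6)]
```

Request:
{"api": "drive_tool", "payload": {"plan": [[-40,0,-514,0,-73.4,0,75],[-40,0,-514,0,-73.4,0,75],[-40,0,-514,0,-73.4,0,75],[-40,0,-514,0,-73.4,0,75],[-40,0,-514,0,-73.4,0,75],[-40,0,-514,0,-73.4,0,75],[-40,0,-514,0,-73.4,0,75],[-40,0,-514,0,-73.4,0,75],[-40,0,-514,0,-73.4,0,75],[-40,0,-514,0,-73.4,0,75]]}}

```text
time: 11.1
position: [0.4504, 0.2985, 0.1972]
tool_rot: [0.533, -0.466, 0.465, -0.531]
ft_force: [0.6, 0.6, -0.3]
grip_width: 0.0749
```

Request:
{"api": "drive_tool", "payload": {"plan": [[0,0,0,0,0,0,75],[0,0,0,0,0,0,75],[0,0,0,0,0,0,75]]}}

```text
time: 11.4
position: [0.4523, 0.2962, 0.1976]
tool_rot: [0.532, -0.467, 0.466, -0.531]
ft_force: [-0.4, -0.4, -0.5]
grip_width: 0.0751
```

Run:
```python
from h import *
o=get_obs();print(o['time'],o['position'],o['grip_width'])
go([.4515,.3098,.004],7.5)
C=cam('wrist');w=camera('wrist')
print([(d['location'],round(d['conf'],2),ray('wrist',d['location'],.015,C)) for d in mark_of('wrist','brick_a_mid')])
i=camera('top');C=cam('top')
print(topquad('top',i,(355,150,410,235),.034,165,C))
print(topquad('top',i,(355,150,410,235),.064,165,C))
a=cv2.resize(i[130:260,290:430],(560,520));cv2.imwrite('pics/m.png',np.hstack([a,np.vstack([cv2.resize(w[:230],(240,86*1)),np.zeros((434,240,3),np.uint8)])]))
cv2.imwrite('pics/w4.png',np.vstack([cv2.resize(i[140:240,290:430],(640,457))[:, :],w[:140]]))
```

```text
11.4 [0.45229472 0.29618521 0.1975819 ] 0.07512247369742683
shift [-13.8 193.6   1.3] turn [ 0.1 -0.   0.1]
[([322.0, 170.6], 0.64, array([0.45487853, 0.30782267, 0.015     ]))]
[(array([ 0.6372, -0.1681]), array([106.1,  47.4]), 28.3), (array([ 0.5141, -0.2178]), array([68.2, 42.9]), 24.0), (array([ 0.5675, -0.1939]), array([42.7, 34.9]), -65.5), (array([ 0.6931, -0.2657]), array([45. , 24.1]), 22.3)]
[(array([ 0.6314, -0.1648]), array([103.6,  46.3]), 28.3), (array([ 0.5112, -0.2133]), array([66.6, 41.9]), 24.0), (array([ 0.5634, -0.19  ]), array([41.7, 34.1]), -65.5), (array([ 0.686 , -0.2601]), array([44. , 23.5]), 22.3)]
```

Run:
```python
import cv2;i=cv2.imread('pics/w4.png');print(i.shape)
```

```text
(597, 640, 3)
```

View pics/w4.png

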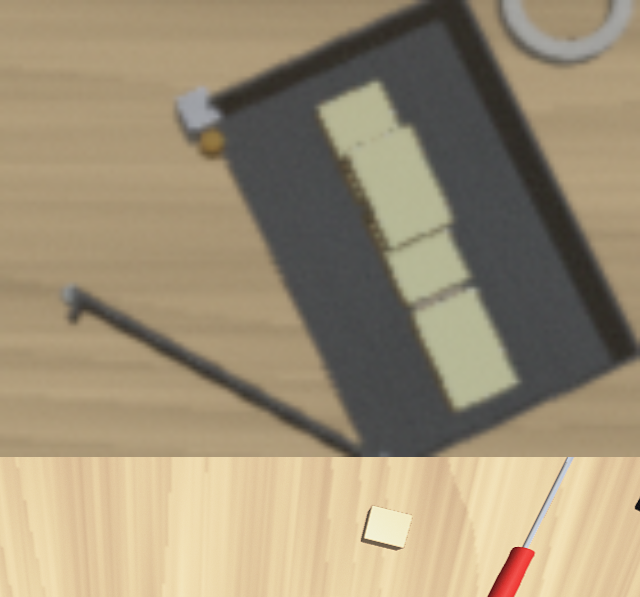

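The placed brick lies flat, with its top centred at crop px (399,186). I verify that numerically while grasping brick 2.

Request:
{"api": "drive_tool", "payload": {"plan": [[-14,50,1,0,0,0,75],[-14,100,1,0,0,0,75],[-14,145,1,0,0,0,75],[-14,175,1,0,0,0,75],[-14,188,1,0,0,0,75],[-14,193,1,0,0,0,75],[-14,193,1,0,0,0,75],[-14,193,1,0,0,0,40],[-14,193,1,0,0,0,40],[-14,193,1,0,0,0,40]]}}

```text
time: 12.55
position: [0.4524, 0.3116, 0.0066]
tool_rot: [-0.531, 0.466, -0.467, 0.532]
ft_force: [-0.1, 0.2, 0.1]
grip_width: 0.0587
```

Request:
{"api": "drive_tool", "payload": {"plan": [[0,0,0,0,0,0,40],[0,0,0,0,0,0,40],[0,0,0,0,0,0,40],[0,-10,0,0,0,0,40],[0,-40,0,0,0,0,40],[0,-90,0,0,0,0,40],[0,-150,0,0,0,0,40],[0,-150,0,0,0,0,40],[0,-150,0,0,0,0,40]]}}

```text
time: 13.45
position: [0.4531, 0.3119, 0.1577]
tool_rot: [-0.53, 0.465, -0.467, 0.534]
ft_force: [-0.8, 0.5, -2.9]
grip_width: 0.0449
```

Run:
```python
from h import *
o=get_obs();print(o['time'],o['position'],o['grip_width'],o['ft_force'])
C=cam('top');P=np.array([ray('top',[(u+.5)/4.571+289.5,(v+.5)/4.571+139.5],.064,C)[:2] for u,v in [(345,152),(412,125),(453,220),(388,249)]])
c=P.mean(0);print(c,P);e=np.array([np.cos(np.radians(24.1)),np.sin(np.radians(24.1))]);n=np.array([e[1],-e[0]])
for nm,s in (('top',[.6176,-.1715]),('wrist',[.6197,-.1741])):print(nm,'dy',(c-s)@e,'dx',(c-s)@n)
go([.551,-.2035,.155],-65.9)
```

```text
13.45 [0.45310368 0.31188555 0.157709  ] 0.04494112335729378 [-0.80098352  0.52121117 -2.92635605]
[ 0.61574589 -0.17298827] [[ 0.63810773 -0.13788139]
 [ 0.65623926 -0.18148233]
 [ 0.59391728 -0.20733676]
 [ 0.57471926 -0.16525259]]
top dy -0.002300204562600933 dx 0.0006014513902805052
wrist dy -0.0031554971377987175 dx -0.0026294114373263027
shift [523.8   2.1  29.7] turn [-0.2 73.4 -0.3]
```

Request:
{"api": "drive_tool", "payload": {"plan": [[524,2,30,0,73.4,0,40],[524,2,30,0,73.4,0,40],[524,2,30,0,73.4,0,40],[524,2,30,0,73.4,0,40],[524,2,30,0,73.4,0,40],[524,2,30,0,73.4,0,40],[524,2,30,0,73.4,0,40],[524,2,30,0,73.4,0,40],[524,2,30,0,73.4,0,40],[524,2,30,0,73.4,0,40]]}}

```text
time: 14.45
position: [0.5436, -0.1813, 0.1506]
tool_rot: [-0.148, 0.693, -0.69, 0.146]
ft_force: [1.4, -0.0, -2.0]
grip_width: 0.0446
```

Request:
{"api": "drive_tool", "payload": {"plan": [[22,0,0,0,0,0,40],[22,0,0,0,0,0,40],[22,0,0,0,0,0,40],[22,0,0,0,0,0,40]]}}

```text
time: 14.85
position: [0.5247, -0.1876, 0.1523]
tool_rot: [-0.148, 0.692, -0.691, 0.147]
ft_force: [-0.6, 0.2, -2.1]
grip_width: 0.045
```

Run:
```python
from h import *
o=get_obs();print(o['time'],o['position'],o['ft_force'],o['grip_width'])
go([.5515,-.2044,.0405],-65.9)
cv2.imwrite('pics/w5.png',camera('wrist'))
```

```text
14.85 [ 0.52471291 -0.18759859  0.15226037] [-0.60577589  0.21767038 -2.14121193] 0.0450448990215403
shift [-17.7 111.7  26.5] turn [0.1 0.1 0.1]
```

Request:
{"api": "drive_tool", "payload": {"plan": [[-17.7,30,26.5,0,0,0,40],[-17.7,40,26.5,0,0,0,40],[-17.7,40,26.5,0,0,0,40],[-17.7,40,26.5,0,0,0,40]]}}

```text
time: 15.3
position: [0.5515, -0.2046, 0.1132]
tool_rot: [-0.149, 0.692, -0.691, 0.148]
ft_force: [1.1, -0.9, -2.3]
grip_width: 0.0446
```

Run:
```python
from h import *
o=get_obs();print(o['time'],o['position'],o['ft_force'],o['grip_width'])
go([.5515,-.2044,.0405],-65.9)
cv2.imwrite('pics/w6.png',camera('wrist'))
```

```text
15.3 [ 0.55154764 -0.20459226  0.11317185] [ 1.09218605 -0.92809058 -2.25493037] 0.044633206993864465
shift [-0.1 72.7 -0.1] turn [0.1 0.1 0.1]
```

View pics/w6.png

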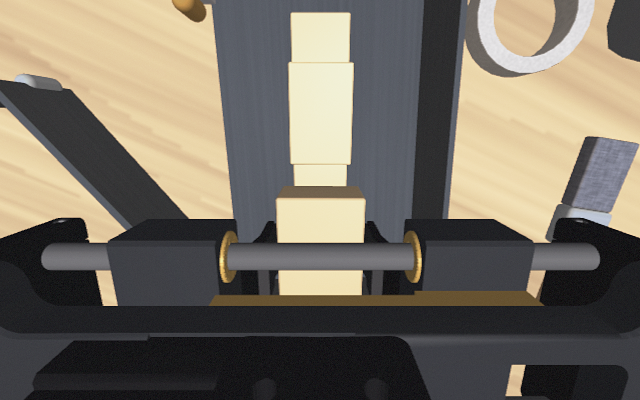

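The held brick (cols 277-365, centre 321) is in line with the placed brick (cols 289-353, centre 321). I lower it gently.

Request:
{"api": "drive_tool", "payload": {"plan": [[0,25,0,0,0,0,40],[0,45,0,0,0,0,40],[0,58,0,0,0,0,40],[0,65,0,0,0,0,40],[0,68,0,0,0,0,40],[0,70,0,0,0,0,40],[0,71,0,0,0,0,40],[0,71.5,0,0,0,0,40],[0,71.5,0,0,0,0,40]]}}

```text
time: 16.25
position: [0.5523, -0.206, 0.0423]
tool_rot: [0.147, -0.691, 0.692, -0.148]
ft_force: [-0.8, -0.9, -2.3]
grip_width: 0.0449
```

Request:
{"api": "drive_tool", "payload": {"plan": [[0,0.5,0,0,0,0,40],[0,1,0,0,0,0,40],[0,1,0,0,0,0,40]]}}

```text
time: 16.55
position: [0.552, -0.2059, 0.0409]
tool_rot: [-0.148, 0.692, -0.692, 0.148]
ft_force: [-0.7, -0.0, -2.2]
grip_width: 0.0445
```

Request:
{"api": "drive_tool", "payload": {"plan": [[0,0.5,-1,0,0,0,40],[0,1,-1,0,0,0,40],[0,1.5,-1,0,0,0,40],[0,1.5,-1,0,0,0,40]]}}

```text
time: 16.95
position: [0.5515, -0.2048, 0.0398]
tool_rot: [-0.148, 0.692, -0.691, 0.148]
ft_force: [-0.8, 0.5, 2.5]
grip_width: 0.0449
```

Request:
{"api": "drive_tool", "payload": {"plan": [[0,0,0,0,0,0,52],[0,0,0,0,0,0,62],[0,0,0,0,0,0,66],[0,0,0,0,0,0,66],[0,-15,0,0,0,0,66],[0,-45,0,0,0,0,66],[0,-90,0,0,0,0,66],[0,-130,0,0,0,0,66],[0,-160,0,0,0,0,66],[0,-160,0,0,0,0,66]]}}

```text
time: 17.95
position: [0.5547, -0.2066, 0.2057]
tool_rot: [0.145, -0.689, 0.694, -0.151]
ft_force: [1.5, 0.0, 0.5]
grip_width: 0.0662
```

Request:
{"api": "drive_tool", "payload": {"plan": [[0,0,-50,0,0,0,0],[0,0,-100,0,0,0,0],[0,0,-150,0,0,0,0],[0,0,-200,0,0,0,0],[0,0,-250,0,0,0,0],[0,0,-270,0,0,0,0],[0,0,-270,0,0,0,0],[0,0,-270,0,0,0,0]]}}

```text
time: 18.75
position: [0.4417, 0.0415, 0.1995]
tool_rot: [0.148, -0.691, 0.692, -0.148]
ft_force: [0.2, 0.8, -0.9]
grip_width: 0.01
```

Run:
```python
from h import *
o=get_obs();print(o['time'],o['position'],o['grip_width'])
i=camera('top');C=cam('top')
for n in ['top','scene']:
    if n=='scene': camera(n)
    for t in ('door_hinge','door_push','catch_nose'):
        for d in mark_of(n,t)[:2]: print(n,t,round(d['conf'],2),np.round(d['location']),ray(n,d['location'],.04)[:2])
cv2.imwrite('pics/t2.png',cv2.resize(i[140:250,290:430],(763,600),interpolation=cv2.INTER_CUBIC))
```

```text
18.75 [0.44166447 0.04148185 0.19954258] 0.010036286392897963
top door_hinge 0.81 [373. 238.] [ 0.4459581  -0.16273979]
top door_push 0.62 [319. 215.] [ 0.51381754 -0.00317097]
top catch_nose 0.57 [334. 168.] [ 0.65874712 -0.04453514]
scene door_hinge 0.59 [333. 166.] [ 0.44154405 -0.15895716]
scene door_hinge 0.23 [314. 146.] [ 0.43960875 -0.28075635]
scene door_push 0.69 [340. 205.] [0.53162694 0.00229782]
scene catch_nose 0.87 [302. 213.] [ 0.65313285 -0.0460841 ]
```

View pics/t2.png

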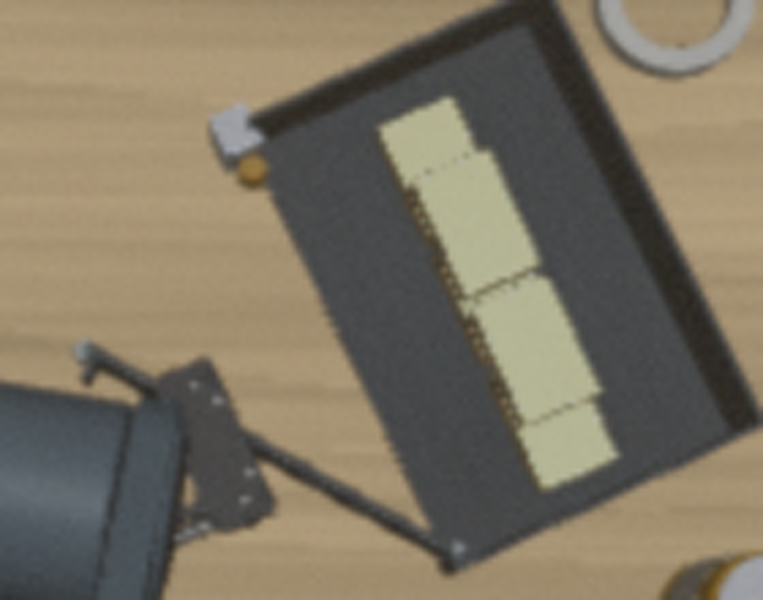

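Both bricks lie in a neat row over the joints. The door runs from the hinge (455,555) to the tip (85,350), about 42° open. Next I plan the push.

```bash
cat >> h.py <<'E'
def door(H,th,rad,out,e0=24.1):
    a=np.radians(e0+th);d=np.array([np.cos(a),np.sin(a)]);o=np.array([-d[1],d[0]]);return np.array(H)+rad*d+out*o,e0+th-90
E
python3 - <<'E'
from h import *
C=cam('top')
f=lambda u,v,z:ray('top',[(u+.5)/5.45+289.5,(v+.5)/5.45+139.5],z,C)[:2]
H=f(455,553,.075);T=f(90,352,.073);print(H,T,np.linalg.norm(T-H),np.degrees(np.arctan2(*(T-H)[::-1])))
print('course corners->',f(252,170,.05))
# hinge from hearth geometry: door plane near -x side, hearth centre approx
p,a=door([.446,-.160],42,.185,.06);print(p,a);go([*p,.03],a)
E
```

```text
[ 0.43648223 -0.15888772] [0.54230164 0.03528434] 0.22113465779414404 61.41061043113145
course corners-> [ 0.64664705 -0.05142824]
[0.46609596 0.03344548] -23.900000000000006
shift [-19.3 169.3  16.7] turn [  0.  -42.1   0. ]
```

Run:
```python
from h import *
p,a=door([.440,-.159],37.5,.185,.06);print(p,a);go([*p,.03],a)
```

```text
[0.47521156 0.03227244] -28.4
shift [-27.2 169.3  21.5] turn [  0.  -37.6   0. ]
```

Request:
{"api": "drive_tool", "payload": {"plan": [[-27,0,21,0,-37.6,0,0],[-27,0,21,0,-37.6,0,0],[-27,0,21,0,-37.6,0,0],[-27,0,21,0,-37.6,0,0],[-27,40,21,0,-37.6,0,0],[-27,80,21,0,-37.6,0,0],[-27,120,21,0,-37.6,0,0],[-27,155,21,0,-37.6,0,0],[-27,169,21,0,-37.6,0,0],[-27,169,21,0,-37.6,0,0]]}}

```text
time: 20.15
position: [0.4733, 0.0332, 0.0282]
tool_rot: [-0.364, 0.608, -0.606, 0.361]
ft_force: [-0.2, -0.4, 1.1]
grip_width: 0.0001
```

Run:
```python
from h import *
o=get_obs();print(o['time'],o['position'],o['grip_width'],o['ft_force'])
for th in (37.5,32,26,20,14,10,7):
    p,a=door([.440,-.159],th,.185,.018);print(th,end=' ');go([*p,.03],a)
cv2.imwrite('pics/w7.png',camera('wrist'))
```

```text
20.15 [0.47326401 0.03323823 0.02823352] 0.00011120116659019483 [-0.20060476 -0.41775767  1.09609778]
37.5 shift [-0.  -2.  44.2] turn [0.3 0.1 0.1]
32 shift [-0.9 -2.1 62. ] turn [0.3 5.6 0.1]
26 shift [ 0.1 -2.1 81.4] turn [ 0.3 11.6  0.1]
20 shift [  3.2  -2.2 100.6] turn [ 0.3 17.6  0.1]
14 shift [  8.2  -2.3 119.4] turn [ 0.2 23.6  0.1]
10 shift [ 12.7  -2.4 131.6] turn [ 0.2 27.6  0.2]
7 shift [ 16.5  -2.4 140.5] turn [ 0.2 30.6  0.2]
```

View pics/w7.png

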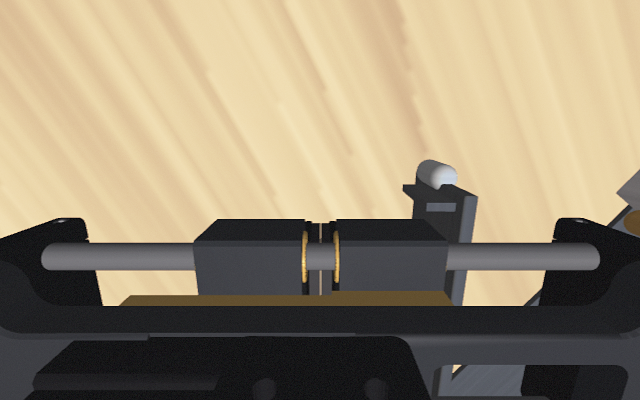

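The door panel is right of the fingers (cols 405-475), nearly square to them, with the lip beyond. I push along the arc.

Request:
{"api": "drive_tool", "payload": {"plan": [[0,0,20,0,0,0,0],[0,-1,34,0,0,0,0],[0,-2,44,0,0,0,0],[-1,-2,53,0,2.8,0,0],[-1,-2,62,0,5.6,0,0],[-0.5,-2,72,0,8.6,0,0],[0,-2,81,0,11.6,0,0],[1.5,-2,91,0,14.6,0,0],[3,-2,100,0,17.6,0,0],[3,-2,100,0,17.6,0,0]]}}

```text
time: 21.2
position: [0.5631, -0.0176, 0.0337]
tool_rot: [0.264, -0.655, 0.656, -0.266]
ft_force: [0.2, 0.2, -0.1]
grip_width: 0.0003
```

Run:
```python
from h import *
o=get_obs();print(o['time'],o['position'],o['ft_force'])
i=camera('top');cv2.imwrite('pics/t3.png',cv2.resize(i[140:250,290:430],(763,600),interpolation=cv2.INTER_CUBIC))
for th in (17,14,11,8,6,4,2,0):
    p,a=door([.440,-.159],th,.185,.018);print(th,end=' ');go([*p,.03],a)
```

```text
21.2 [ 0.56309589 -0.01761025  0.03365297] [ 0.20922325  0.1985899  -0.14579642]
17 shift [0.7 3.4 8.7] turn [-0.1  3.  -0.1]
14 shift [ 0.5  3.4 18.5] turn [-0.1  6.  -0.1]
11 shift [ 0.8  3.4 28.2] turn [-0.1  9.  -0.1]
8 shift [ 1.7  3.4 37.9] turn [-0.1 12.  -0.1]
6 shift [ 2.5  3.4 44.3] turn [-0.1 14.  -0.1]
4 shift [ 3.6  3.4 50.7] turn [-0.1 16.  -0.1]
2 shift [ 4.9  3.5 57.1] turn [-0.1 18.  -0.1]
0 shift [ 6.4  3.5 63.4] turn [-0.1 20.  -0.1]
```

View pics/t3.png

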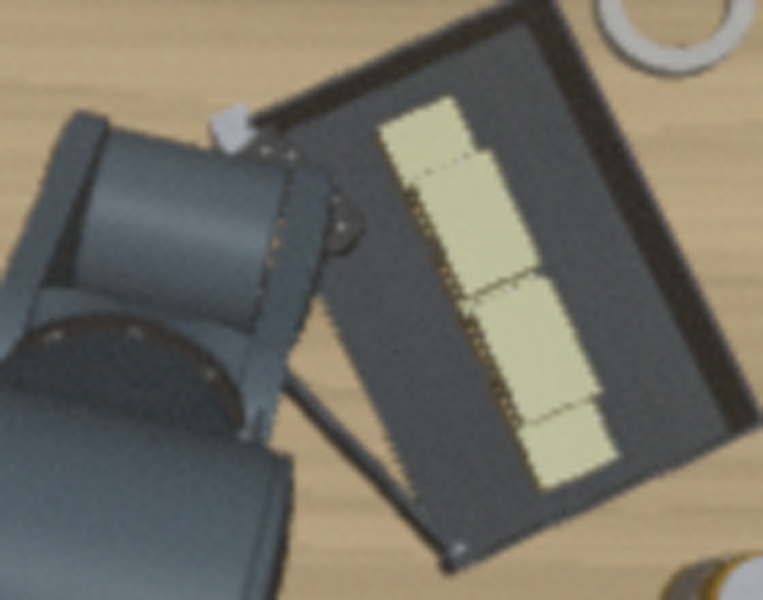

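The door has moved along with the fingers and the bricks are undisturbed. I continue.

Request:
{"api": "drive_tool", "payload": {"plan": [[0.7,3,8,0,3,0,0],[0.6,3,15,0,5,0,0],[0.5,3,22,0,7,0,0],[0.8,3,28,0,9,0,0],[1.2,3,33,0,10.5,0,0],[1.7,3,38,0,12,0,0],[2,3,41,0,13,0,0],[2.5,3,44,0,14,0,0]]}}

```text
time: 22.05
position: [0.5902, -0.0502, 0.0293]
tool_rot: [-0.183, 0.683, -0.683, 0.183]
ft_force: [0.0, 0.3, -0.8]
grip_width: 0.0005
```

Request:
{"api": "drive_tool", "payload": {"plan": [[0.5,0,2,0,0.6,0,0],[1,0,4,0,1.3,0,0],[1,0,6,0,2,0,0]]}}

```text
time: 22.35
position: [0.5914, -0.0547, 0.0293]
tool_rot: [-0.171, 0.687, -0.685, 0.171]
ft_force: [0.3, 7.3, 2.9]
grip_width: 0.0002
```

Request:
{"api": "drive_tool", "payload": {"plan": [[0.5,0,2,0,0.6,0,0],[1,0,4,0,1.3,0,0]]}}

```text
time: 22.55
position: [0.5917, -0.0549, 0.0293]
tool_rot: [-0.163, 0.691, -0.685, 0.162]
ft_force: [1.5, 20.5, 3.7]
grip_width: 0.0006
```

Resistance is 20 N without motion, so the door is either already home or blocked. I look.

Run:
```python
from h import *
o=get_obs();print(o['time'],o['position'],o['ft_force'],o['moment'])
p,a=door([.440,-.159],0,.185,.018);go([*p,.03],a)
i=camera('top');s=camera('scene')
A=cv2.resize(i[150:250,310:420],(484,440),interpolation=cv2.INTER_CUBIC)
B=cv2.resize(s[140:240,260:370],(484,440),interpolation=cv2.INTER_CUBIC)[:,:316]
B=cv2.resize(s[150:240,270:350],(316,356),interpolation=cv2.INTER_CUBIC);B=np.vstack([B,np.zeros((84,316,3),np.uint8)])
cv2.imwrite('pics/t4.png',np.hstack([A,B]))
```

```text
22.55 [ 0.5917149  -0.05490165  0.02928039] [ 1.48024644 20.4742022   3.65886116] [ 2.79525142 -0.20469042  0.21076957]
shift [-3.3 -0.8 15.2] turn [ 0.5  2.5 -0. ]
```

View pics/t4.png

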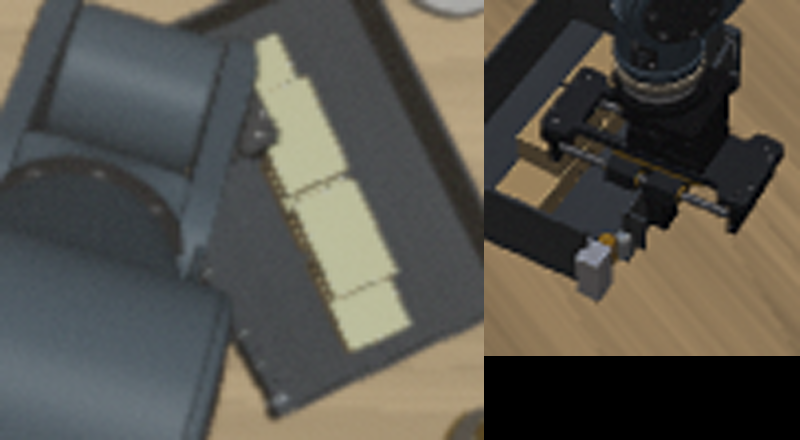

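The striker (scene view, ~px (625,245)) is just meeting the brass nose, so this is the catch. I push further while relieving the tangential drag.

Request:
{"api": "drive_tool", "payload": {"plan": [[-2,0,1,0,0,0,0],[-3,0,3,0,0,0,0]]}}

```text
time: 22.85
position: [0.5917, -0.0548, 0.0292]
tool_rot: [-0.167, 0.692, -0.684, 0.16]
ft_force: [-8.0, 18.5, 11.7]
grip_width: 0.0005
```

Run:
```python
from h import *
o=get_obs();print(o['time'],o['position'],o['ft_force'],o['moment'])
p,a=door([.440,-.159],0,.185,.018);go([*p,.03],a)
```

```text
22.85 [ 0.59165945 -0.05477168  0.02920216] [-7.97059233 18.45306452 11.70556705] [2.5464457  0.99675572 0.14423458]
shift [-3.3 -1.  15.4] turn [0.8 2.7 0.4]
```

Request:
{"api": "drive_tool", "payload": {"plan": [[0,0,2,0,0,0,0],[0,-1,4,0,0,0,0]]}}

```text
time: 23.05
position: [0.5943, -0.0593, 0.0296]
tool_rot: [-0.167, 0.691, -0.685, 0.161]
ft_force: [-3.0, 6.8, -3.4]
grip_width: 0.0004
```

Run:
```python
from h import *
o=get_obs();print(o['time'],o['position'],o['ft_force'],o['moment'],o['joint_torque'])
p,a=door([.440,-.159],0,.185,.018);go([*p,.03],a)
F=np.array(o['ft_force']);M=np.array(o['moment'])
# line of action, about TCP: r = FxM/|F|^2
print('r from moment ref',np.cross(F,M)/(F@F))
i=camera('top');C=cam('top')
cv2.imwrite('pics/t5.png',i);cv2.imwrite('pics/s5.png',camera('scene'));cv2.imwrite('pics/w5b.png',camera('wrist'))
```

```text
23.05 [ 0.59428614 -0.05934129  0.02964576] [-2.95978849  6.75632733 -3.35351586] [1.09066212 0.34113476 0.04777929] [ -4.35389712 -49.37603116 -13.58982503  -1.06261823  -1.15126681
   0.06327236]
shift [-3.  -0.5 10.1] turn [0.6 2.7 0.3]
r from moment ref [ 0.02234144 -0.05355524 -0.12761613]
```

It gave way: 5 mm of motion and the force dropped to 7 N. I carry on.

Request:
{"api": "drive_tool", "payload": {"plan": [[0,0,2,0,0,0,0],[0,0,4,0,0.5,0,0],[0,0,6,0,1,0,0]]}}

```text
time: 23.5
position: [0.5989, -0.067, 0.0297]
tool_rot: [-0.159, 0.692, -0.687, 0.155]
ft_force: [-2.6, 14.9, 2.5]
grip_width: 0.0008
```

Run:
```python
from h import *
o=get_obs();print(o['time'],o['position'],o['ft_force'])
p,a=door([.440,-.159],0,.185,.018);go([*p,.03],a)
```

```text
23.5 [ 0.59893818 -0.06697421  0.02967314] [-2.5704862  14.92242212  2.49840345]
shift [-2.3 -0.3  1.2] turn [0.4 1.5 0.2]
```

Request:
{"api": "drive_tool", "payload": {"plan": [[0,0,1.5,0,0,0,0],[0,0,3,0,0,0,0],[0,0,3,0,0,0,0]]}}

```text
time: 23.8
position: [0.5988, -0.0669, 0.0297]
tool_rot: [-0.16, 0.693, -0.686, 0.155]
ft_force: [-5.3, 17.7, 4.1]
grip_width: 0.0003
```

Request:
{"api": "drive_tool", "payload": {"plan": [[0,0,1.5,0,0,0,0],[0,0,3,0,0,0,0],[0,0,3,0,0,0,0]]}}

```text
time: 24.1
position: [0.5987, -0.0669, 0.0297]
tool_rot: [-0.16, 0.695, -0.684, 0.154]
ft_force: [-5.2, 24.7, 7.3]
grip_width: 0.0003
```

That is rigid at the computed shut position. I retreat and check whether the door stays.

Request:
{"api": "drive_tool", "payload": {"plan": [[0,0,-6,0,0,0,0],[0,0,-25,0,0,0,0],[0,0,-60,0,0,0,0],[0,-50,-80,0,0,0,0],[0,-100,-120,0,0,0,0],[0,-150,-160,0,0,0,0],[0,-170,-200,0,0,0,0],[0,-170,-200,0,0,0,0],[0,-170,-200,0,0,0,0]]}}

```text
time: 25.0
position: [0.5179, 0.1067, 0.2034]
tool_rot: [0.157, -0.688, 0.69, -0.161]
ft_force: [0.8, 0.3, -0.1]
grip_width: 0.0004
```

Run:
```python
from h import *
o=get_obs();print(o['time'],o['position'],o['ft_force'])
i=camera('top');cv2.imwrite('pics/t6.png',i);C=cam('top')
for d in mark_of('top','door_push')[:2]+mark_of('top','door_hinge')[:1]+mark_of('top','catch_nose')[:1]:print(d['conf'],d['location'],ray('top',d['location'],.04,C)[:2])
s=camera('scene');cv2.imwrite('pics/s6.png',s)
for t in('door_push','door_hinge'):
  for d in mark_of('scene',t)[:2]:print('s',t,d['conf'],d['location'],ray('scene',d['location'],.04)[:2])
p=door([.440,-.159],0,.185,.003)[0];print('expected shut push',p)
A=cv2.resize(i[150:250,310:410],(400,400),interpolation=cv2.INTER_CUBIC);B=cv2.resize(s[140:240,260:360],(400,400),interpolation=cv2.INTER_CUBIC)
cv2.imwrite('pics/t6c.png',np.hstack([A,B]))
```

```text
25.0 [0.51785612 0.10671641 0.20340469] [ 0.81133897  0.27795953 -0.07808173]
0.64 [344.1, 185.7] [ 0.60314837 -0.07668962]
0.86 [373.7, 240.7] [ 0.43889319 -0.16446084]
0.87 [334.6, 171.9] [ 0.64521781 -0.04792287]
s door_push 0.63 [309.7, 200.1] [ 0.60131009 -0.07515755]
s door_hinge 0.91 [329.8, 164.5] [ 0.44660209 -0.16929201]
s door_hinge 0.18 [314.0, 146.9] [ 0.44115548 -0.277244  ]
expected shut push [ 0.60764933 -0.08072036]
```

View pics/t6c.png

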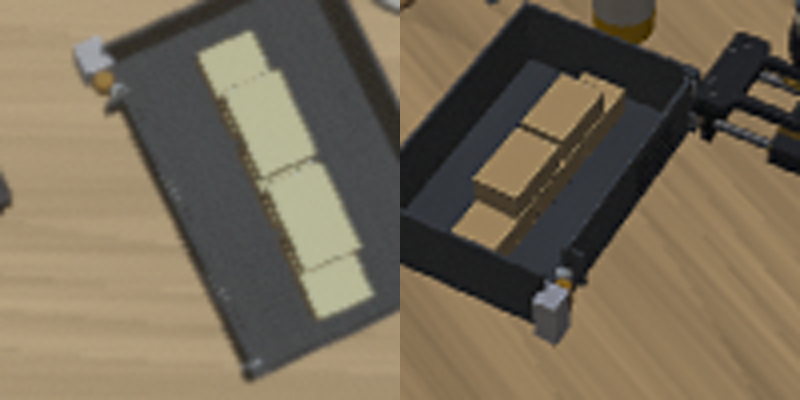

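The view shows the door lying along the doorway, from the hinge (250,372) to the striker (118,97), past the brass nose (103,82). I fit the door line for a precise angle.

Run:
```python
from h import *
C=cam('top')
def fit(f,z,r0=180,r1=232):
    g=cv2.cvtColor(cv2.imread(f),cv2.COLOR_BGR2GRAY).astype(float);P=[]
    for r in range(r0,r1):
        pc=342+(r-182)*.478; c=np.arange(int(pc-10),int(pc+10));v=g[r,c];k=np.where((v[:-1]>100)&(v[1:]<=100))[0]
        if len(k):k=k[0];P.append(ray('top',[c[k]+(v[k]-100)/(v[k]-v[k+1]),r],z,C)[:2])
    P=np.array(P);l=cv2.fitLine((P*1000).astype(np.float32),cv2.DIST_HUBER,0,.01,.01).ravel();a=np.degrees(np.arctan2(l[1],l[0]));return len(P),(a+90)%180-90,l[2:]
print('floor edge, open',fit('pics/top0.png',.004));print('now',fit('pics/t6.png',.007),fit('pics/t6.png',.073))
i=cv2.imread('pics/t6.png')
H=ray('top',[310+250/4-.4,150+372/4-.4],.073,C)[:2];T=ray('top',[310+120/4-.4,150+97/4-.4],.073,C)[:2];print(np.degrees(np.arctan2(*(T-H)[::-1])))
for (u,v) in [(216,237),(222,198),(178,217)]:pass
q=[(226,98),(276,71),(316,157),(266,180)],[(266,185),(316,160),(360,245),(305,270)]
for k,s in zip(q,([.6176,-.1715],[.5482,-.2025])):
    P=np.array([ray('top',[310+(u+.5)/4-.5,150+(v+.5)/4-.5],.064,C)[:2] for u,v in k]);e=np.array([.913,.408]);n=np.array([.408,-.913]);d=P.mean(0)-s
    f=(P[1]-P[2])+(P[0]-P[3]);print('brick dy,dx mm',d@e*1e3,d@n*1e3,'yaw',np.degrees(np.arctan2(f[1],f[0])))
```

```text
floor edge, open (52, np.float32(25.381523), array([ 559.35065, -102.54339], dtype=float32))
now (52, np.float32(25.615982), array([ 522.5984 , -117.03684], dtype=float32)) (52, np.float32(25.615982), array([ 515.88196, -112.47492], dtype=float32))
25.126452601315233
brick dy,dx mm -5.024911183380032 0.5411957039387908 yaw 24.780338920490998
brick dy,dx mm -0.9719131721858516 0.5073106133381704 yaw 25.355030968136848
```

The door line is parallel to the doorway edge within 0.25° (limit ~1°). The bricks are within about 5 mm along and 1 mm across their joints, and the arm is clear. I hand in.

```bash
python3 -c "
from rig import *
print(hand_in())"
```

```text
the job is handed in; nothing more can be done
None
```

I laid both full-size bricks on the bottom course, one over each joint, and pushed the hearth door shut past its catch. I handed the job in at about 25 s; it reports no verdict.

**Bricks:** The last top view puts them about -5 mm (catch side) and -1 mm (hinge side) along the course. Both are about 0.5 mm off across it, and within about 1.3° of square. Those corners were picked by hand: an earlier reading of the catch-side brick gave -2.3 mm. The wrist camera's joint positions differed from the top camera's by about 3 to 4 mm. Everything is still inside the 12 mm and 9 mm limits.

**Door:** It stayed shut after I backed the arm off. Its line is parallel to the doorway edge within about 0.25°, against the roughly 1° allowed, and the striker shows past the brass nose. Pushing past the catch took more than expected: readings reached about 20 N there, against the stated 8 to 12 N. They reached about 25 N against the stop, still under the 40 N limit.

**Not checked:** I did not check the bystanders' final positions numerically, but no force reading pointed to a contact with one.

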